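Quick spin in the microcentrifuge

TASK

Give the loaded tubes a quick spin in the cream microcentrifuge: press the mains rocker over to on, then push the lid down until its catch holds it shut, then press the round pulse key fully down and keep it down; finish while still holding it pressed. It is all done by pressing and pushing with the closed fingertips: do not lift the lid further, press no other key, and leave the things standing about the bench where they are.

Things in the scene. Friction and masses are not known exactly. Their poses are not given: they have to be found in the camera images.
- centrifuge: cream benchtop microcentrifuge, fixed: casing 265 deep (x) x 240 wide (y) x 133 high, lid on top. Origin: centre of its underside, on the bench, z up; casing spans x -135 to +130; -x is the front, with the control panel, roughly facing the robot. Behind the panel is the rotor well with tubes in it, under the lid
- panel: the control panel, a plane 100 long (its x, up the slope, away from the robot) x 240 wide (its y), sloping 28 degrees from level; origin at its centre on the surface, 109 above the bench; its z is the outward normal. On it: black mains rocker at the left (y +85), round pulse key at the right (y -85), between them a display with two small keys below
- mains (a joint): black mains rocker, 40 long (up the slope) x 24 wide, pivoting on its middle. 0 (start) = off: the half nearest the front stands proud, its end 14 above the panel, the far half lies level; 0.34 rad = on: near half level, 7 above the panel. Snap action: about 4 N on the outer end of the proud half takes it over, and it stays
- mains_press (a point): point on the face of the rocker's proud (near) half, 17 from the pivot and 3 from its outer end, mid-width; it moves with the rocker and sinks 6 as it goes on. Press here along the panel's inward normal; stand the fingers over the outer end rather than over the pivot
- lid (a joint): lid, a cream plate 205 wide x 164 deep x 16 thick with a low dome, hinged along its back edge. 0 rad = shut, positive = open; starts ajar, 0.65 to 0.85, and rests about there. Against its spring 2 to 3 N at the lip pushes it down; near shut a snap catch takes about 8 N; it can be pressed to -0.02 (stop), then stays caught near 0. Let go before that, it rises again
- lid_lip (a point): point on top of the lid's front lip, in the middle of its width, 12 behind the lip's front edge and 167 from the hinge line; moves with the lid. The lip is 70 wide, 26 deep and 10 thick. Shut, it is 153 above the bench
- lid_hinge (a point): on the lid's hinge line, in the middle; 135 above the bench. The lip point lies 167 towards the front and 18 above it when the lid is shut (these two turn with the lid)
- pulse (a joint): the pulse key: the only round key, grey, 30 in diameter, at the panel's right, its top 8 above the panel. 0 = up, 4.5 mm (0.0045) = fully down, moving along the panel's inward normal; the spring needs 1.5 N to start and 5 N fully down, and lifts it when let go
- pulse_top (a point): centre of the pulse key's top face; moves with the key
- start_stop (a joint): start/stop key, a grey oblong 34 wide x 17, low on the panel right of the middle (y -26); 0 = up, 0.0045 = down. Not to be pressed
- start_stop_top (a point): centre of the start/stop key's top face
- lid_release (a joint): lid release key, a grey 17 square, low on the panel left of the middle (y +30); 0 = up, 0.0045 = down. Not to be pressed
- lid_release_top (a point): centre of the lid release key's top face
- tube_rack: white microtube rack with tubes, 200 x 68 x 44, left of the machine; origin under its centre
- reagent_bottle: bottle with blue cap, 56 in diameter, 105 high, at the machine's front right corner; origin under its centre
- tip_box: box of pipette tips, 87 x 124 x 70 high, right of the machine; origin under its centre
- pipette: hand pipette lying on the bench in front of the machine, 255 long, 23 thick; origin on the bench near its middle, x along it
- marker: marker pen lying on the bench in front of the machine, 140 long, 17 thick; origin on the bench under its middle, x along it
- sample_jar: small capped jar, 60 in diameter, 65 high; origin under its centre
- cryobox: white cryo storage box, 136 x 136 x 52; origin under its centre

How it is judged:
By the outcome, as a careful person would: the job done as asked, in the order asked, and still so for the second after the job is handed in, while the arm keeps its last pose, push and grip.
It also fails if it takes over 45 s, if anything falls off the work surface, if the arm or the gripper's body presses on something with over 40 N, if the wrist force passes 120 N, or if a joint passes its speed limit or range.

ROBOT

A 6-joint arm with a two-finger parallel gripper is mounted at the origin on the work surface. World frame = base frame: x ahead of the robot, y to its left, z up, the work surface at z = 0. Lengths are in m, angles in rad, forces in N, time in s.
With the tool pointing down it reaches from about 0.325 to 0.9 m from the base axis. Payload 6.1 kg.
Tool frame: the origin (TCP) lies at the very end of the fingers, on their centre line; the grasp point (between the pads) lies 19 mm behind it; z points along the fingers, y is the line along which they close (so a half turn about z gives the same grasp; the last joint's range is limited). The gripper opens to 87 mm and grips with 3 to 60 N. Pads are 19 mm wide; open, the fingers measure 117 mm over their backs; the gripper's body (75 mm by 190 mm) begins 51 mm behind the grasp point.
Start: joints at [1.176, 0.22, 1.526, -0, 1.395, -0.126], TCP at [0.166, 0.603, 0.223] pointing down, gripper open.
Joint ranges: [-2.98, 2.98], [-0.91, 2.08], [0.09, 2.57], [-1.24, 4.39], [0.2, 2.65], [-2.68, 2.68]. Speed limits (rad/s): [2.57, 2.57, 3.01, 3.14, 3.14, 3.14].

INTERFACE

Orientations are given as [roll, pitch, yaw] about the fixed x, y, z axes, in that order (R = Rz(yaw) Ry(pitch) Rx(roll)).
In Python, from station import robot, imaging gives the robot as it stands.
- The arm moves only by the tool carry_out, never from a script. Its argument "moves" is a list of rows, each a list of 4 numbers: the shift along the tool's x, y, z in mm, then the turn about the tool's z in degrees. In form: [[dx, dy, dz, roll], ...]. A call has 1 to 20 rows; each row shifts and turns the commanded pose from where the row before left it, along the tool's axes as they then stand; what a row does not reach is not made up. A row lasts 1/12 s, in which the tool goes at most 41.7 mm and 7.16 degrees, less where a joint would pass 70% of its speed; a pose out of reach is approached as far as the arm can. A call is refused whole if a number of a shift passes 41.7 or a number of a turn 7.16, either way. A call with a gripper value outside its range is refused whole. "claw" is the opening, from -1 (shut) to 1 (fully open), set as the call begins (left out, the last holds). The fingers move at their own pace and stop on an object; "newtons" is the grip in N (left out, the last holds). Time passes only in rows, so rows that do not move let the fingers close. It gives the time, the measured TCP pose, the force, the opening and the grip force at its end, in the units of the state.
- robot.state(): the state, without advancing time (a new reading comes with each control period).
- imaging.read_camera(name): name is "side" or "top" or "wrist"; returns the picture (480x640x3 uint8, red, green, blue); there is no depth.
- imaging.get_calibration(name): a dict with "intrinsics" (3x3 intrinsics, pixels), "R" (3x3) and "t" (3): a world point X has camera coordinates R X + t. Camera axes: x right, y down, z forward; pixel columns grow to the right and rows downward; lengths in m; the calibration is good to about 2 mm. The wrist camera is an equidistant fisheye: a pixel r from the principal point sees the ray r / f radians off the axis. A picture is of the moment at which its call begins: read the wrist's pose just before it. get_calibration takes no time and is no camera call; for the wrist camera it gives the pose at the moment of the call.
- robot.finish_job(): hands the job in; it is judged then, once.
The state is a dict: "clock": time; "q": joint angles; "joint_vel": joint speeds; "joint_torque": joint torques, N m; "eef_pos": TCP position; "ee_rot": TCP orientation; "wrist_force": force on the tool from outside, world axes, zero at the start; "ft_torque": the same for the moment, N m; "gripper_width": finger opening in m; "grip_force": force on a finger pad.
Only numpy, scipy, OpenCV 4.12 (cv2) and the standard library are available. Lean on these libraries where they do the work, as an engineer would, in place of code of your own. Each camera call takes 0.05 s, during which the arm holds its last target. There are 200 camera calls.

## Working session

There is one attempt and no reset: what is moved stays moved. The work goes in short steps, Python scripts to look and compute and a tool call to move; the robot and the scene stay as the last step left them, time stands still between calls to the robot, and variables do not carry over. Pictures are saved under pics/ and viewed, at most 13 in all, crops included, and the job is handed in when it is done.

Besides the shell and the picture viewer there is one more tool, called after ">>>" in YAML: its name, and indented under it one key for each argument. carry_out: Moves the arm, as the interface text tells. Its arguments: {"type":"object","properties":{"moves":{"type":"array"},"claw":{"type":"number"},"newtons":{"type":"number"}},"required":["moves"]}

```bash
mkdir -p pics
python3 - <<'E'
from station import robot, imaging
import cv2
print(robot.state())
for n in ("side","top"):
    im=imaging.read_camera(n); cv2.imwrite(f"pics/{n}0.png",im[:,:,::-1])
    c=imaging.get_calibration(n); print(n,c)
E
```

```text
{'clock': 0.0, 'q': array([ 1.17593617e+00,  2.21246510e-01,  1.52761194e+00,  3.06847504e-06,
        1.39469870e+00, -1.26118626e-01]), 'joint_vel': array([ 4.22343125e-05, -1.01636772e-04, -9.15819509e-04,  7.81597493e-04,
       -3.93302281e-04, -1.03511044e-03]), 'joint_torque': array([ 3.79818652e-03, -4.94595194e+01, -3.87389195e+01,  7.02748471e-02,
        5.71229425e-02, -1.88181843e-04]), 'eef_pos': array([0.16572128, 0.60198258, 0.2214242 ]), 'ee_rot': array([-3.13964414e+00, -2.50098977e-04,  2.87285034e+00]), 'wrist_force': array([ 0.0582592,  0.7019537, -0.3337699]), 'ft_torque': array([ 0.01171697,  0.0105033 , -0.02347557]), 'grip_force': 0.0, 'gripper_width': 0.08707701749560305}
side {'intrinsics': array([[438.7041102 ,   0.        , 320.23701752],
       [  0.        , 438.7041102 , 243.12876252],
       [  0.        ,   0.        ,   1.        ]]), 'R': array([[-0.98840781, -0.1517674 ,  0.00408063],
       [-0.08048012,  0.50096955, -0.86171483],
       [ 0.12873595, -0.85205409, -0.50737648]]), 't': array([0.61099591, 0.13948728, 1.30082525])}
top {'intrinsics': array([[623.37197138,   0.        , 315.97894983],
       [  0.        , 623.37197138, 245.75326058],
       [  0.        ,   0.        ,   1.        ]]), 'R': array([[-0.06501038, -0.99787535, -0.00429493],
       [-0.9770002 ,  0.06452515, -0.20324149],
       [ 0.20308681, -0.00901666, -0.97911922]]), 't': array([0.05446747, 0.61619169, 1.52228382])}
```

View pics/top0.png

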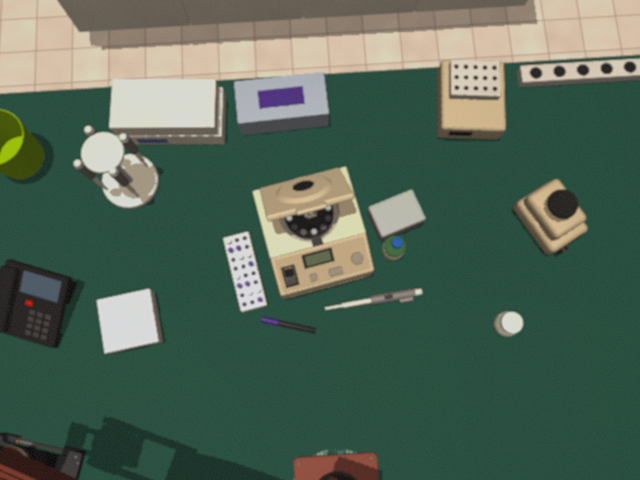

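View pics/side0.png

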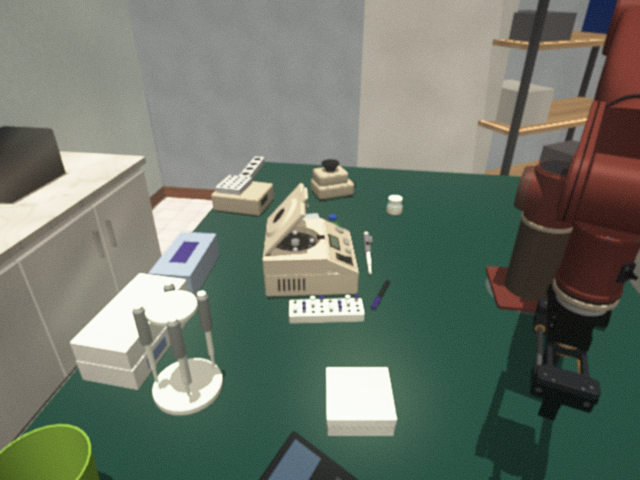

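Top view: the machine is centred near (315,240), with the rocker at (290,275), the pulse key at (357,258) and the lid ajar. I'll enlarge both views.

Run:
```python
import cv2,numpy as np
a=cv2.imread("pics/top0.png")[160:310,240:440]; b=cv2.imread("pics/side0.png")[175:325,250:390]
cv2.imwrite("pics/z.png",cv2.resize(a,None,fx=4,fy=4,interpolation=cv2.INTER_CUBIC))
cv2.imwrite("pics/zs.png",cv2.resize(b,None,fx=4,fy=4,interpolation=cv2.INTER_CUBIC))
```

```text
(no output)
```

View pics/z.png

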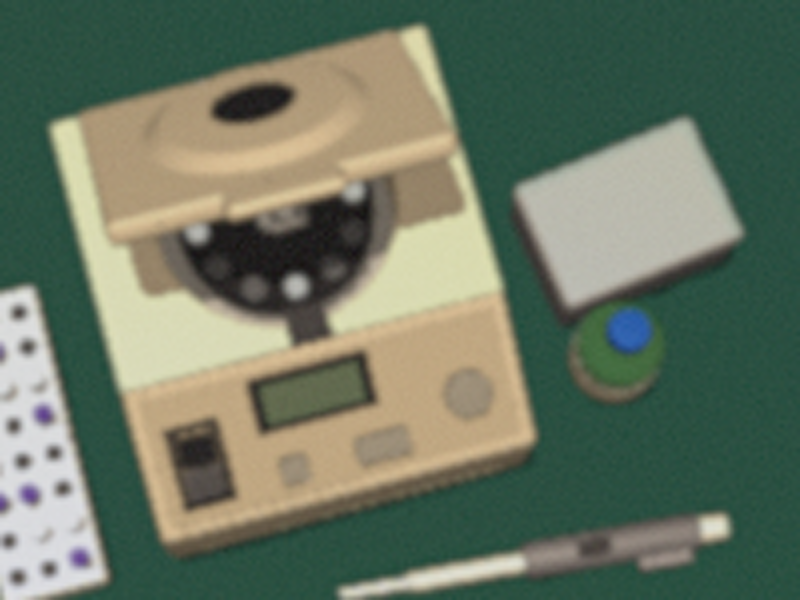

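View pics/zs.png

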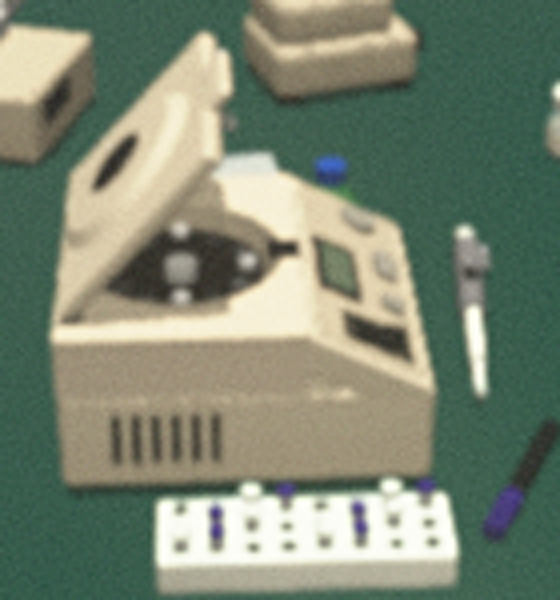

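```bash
cat > geo.py <<'E'
import numpy as np
from scipy.optimize import least_squares
from scipy.spatial.transform import Rotation as R
a=np.radians(28)
def panel(px,py,pz): return np.array([-.09085+px*np.cos(a)-pz*np.sin(a),py,.109+px*np.sin(a)+pz*np.cos(a)])
def lid(xh,th,d,y,h): return np.array([xh-d*np.cos(th)+h*np.sin(th),y,.135+d*np.sin(th)+h*np.cos(th)])
def world(p,X): return R.from_euler('z',p[2]).apply(X)+[p[0],p[1],0]
def proj(c,X):
    v=c['R']@X+c['t']; u=c['intrinsics']@v; return u[:2]/u[2]
E
python3 - <<'E'
from geo import *
from station import imaging
T,S=imaging.get_calibration('top'),imaging.get_calibration('side')
t=lambda u,v:(T,np.array([(u-1.5)/4+240,(v-1.5)/4+160]))
s=lambda u,v:(S,np.array([(u-1.5)/4+250,(v-1.5)/4+175]))
C=lambda x,y,z:(lambda p:np.array([x,y,z]))
obs=[(t(52,122),C(.13,.12,.133)),(t(427,27),C(.13,-.12,.133)),
(t(123,390),C(-.047,.12,.133)),(t(502,293),C(-.047,-.12,.133)),(t(168,545),C(-.135,.12,.0855)),(t(533,440),C(-.135,-.12,.0855)),
(t(468,392),lambda p:panel(0,-.085,.008)),
(s(52,335),C(.13,.12,.133)),(s(310,335),C(-.047,.12,.133)),(s(433,388),C(-.135,.12,.0855)),(s(65,487),C(.13,.12,0)),(s(430,472),C(-.135,.12,0)),
(s(357,220),lambda p:panel(0,-.085,.008)),
(t(113,225),lambda p:lid(p[3],p[4],p[5],.1025,.018)),(t(452,138),lambda p:lid(p[3],p[4],p[5],-.1025,.018)),
(s(212,177),lambda p:lid(p[3],p[4],p[5],.1025,.018)),(s(205,33),lambda p:lid(p[3],p[4],p[5],-.1025,.018)),
(t(285,190),lambda p:lid(p[3],p[4],.179,0,.018)),]
f=lambda p:np.concatenate([proj(o[0],world(p,X(p)))-o[1] for o,X in obs])
r=least_squares(f,[.6,0,.2,.11,.7,.16],loss='soft_l1'); p=r.x
print(p); print(f(p).reshape(-1,2).round(1).tolist())
np.save('p.npy',p)
for n,X in dict(press=panel(-.017,.085,.0135),pulse=panel(0,-.085,.008),lip=lid(p[3],p[4],.167,0,.018),lipshut=lid(p[3],0,.167,0,.018)).items(): print(n,world(p,X).round(4))
E
```

```text
[0.64999956 0.01799152 0.19786867 0.14710803 0.6658283  0.17354071]
[[0.4, 0.3], [-0.0, -0.1], [0.2, 1.2], [0.8, 0.2], [-0.9, -0.2], [1.4, 1.0], [0.4, -1.1], [-0.5, 1.3], [-0.0, -0.1], [0.4, 0.3], [-0.8, 2.3], [-0.3, 3.8], [-0.6, -1.9], [-1.4, 1.3], [1.5, 0.2], [-1.5, -3.3], [-0.3, 2.0], [0.0, -0.0]]
press [0.5233 0.0793 0.1129]
pulse [ 0.5739 -0.0839  0.1161]
lip [0.6764 0.0233 0.2523]
lipshut [0.6305 0.0141 0.153 ]
```

>>> carry_out:
  moves:
    - [0,0,-15,-6.7]
    - [0,0,-15,-6.7]
    - [0,0,0,-6.7]
    - [0,0,0,-6.7]
  claw: -1
  newtons: 20

```text
clock: 0.43
eef_pos: [0.1662, 0.603, 0.2535]
ee_rot: [3.14, 0.001, -2.937]
wrist_force: [0.8, -0.0, -0.7]
gripper_width: 0.068
grip_force: 0.0
```

>>> carry_out:
  moves:
    - [-6,-19,0,0]
    - [-12.4,-37.5,0,0]
    - [-12.4,-37.5,0,0]
    - [-12.4,-37.5,0,0]
    - [-12.4,-37.5,0,0]
    - [-12.4,-37.5,0,0]
    - [-12.4,-37.5,0,0]
    - [-12.4,-37.5,0,0]
    - [-12.4,-37.5,0,0]
    - [-12.4,-37.5,0,0]
    - [-12.4,-37.5,0,0]
    - [-12.4,-37.5,0,0]
    - [-12.4,-37.5,0,0]
    - [-12.4,-37.5,0,0]
    - [-12.4,-37.5,0,0]
    - [-12.4,-37.5,0,0]
    - [-12.4,-37.5,0,0]
    - [-6,-19,0,0]
    - [0,0,0,0]

```text
clock: 2.02
eef_pos: [0.4995, 0.015, 0.252]
ee_rot: [-3.14, -0.001, -2.947]
wrist_force: [0.6, -0.2, 0.6]
gripper_width: 0.0002
grip_force: 0.0
```

Run:
```python
from station import robot, imaging
import cv2,numpy as np
s=robot.state(); print(s['clock'],s['eef_pos'],s['ee_rot'],s['wrist_force'],s['gripper_width'])
c=imaging.get_calibration("wrist"); im=imaging.read_camera("wrist"); cv2.imwrite("pics/w1.png",im[:,:,::-1]); print(c)
np.savez("w1.npz",**c)
```

```text
2.0167 [0.49952973 0.01496595 0.25195178] [-3.14043930e+00 -6.98686927e-04 -2.94720445e+00] [ 0.56196478 -0.22068197  0.57127649] 0.00022488046289850387
{'intrinsics': array([[371.64829954,   0.        , 315.97344618],
       [  0.        , 371.64829954, 239.52535321],
       [  0.        ,   0.        ,   1.        ]]), 'R': array([[-0.1935595 ,  0.98108582, -0.00231102],
       [ 0.93969348,  0.18606915,  0.28697464],
       [ 0.28197676,  0.05337502, -0.95793539]]), 't': array([ 0.08330729, -0.51478477,  0.27821174])}
```

View pics/w1.png

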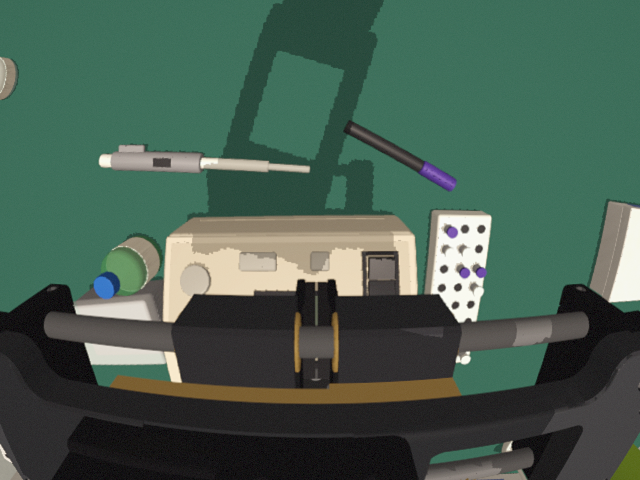

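Wrist view: the panel fills the lower part, with front corners at (167,236) and (413,236). The pulse key is at (195,280), the rocker at (381,276) and the small keys at (257,261) and (319,261). I'll refit from these.

```bash
cat >> geo.py <<'E'
def fish(c,X):
    v=c['R']@X+c['t']; K=c['intrinsics']; r=np.hypot(v[0],v[1]); th=np.arctan2(r,v[2])
    return K[[0,1],[2,2]]+K[0,0]*th*v[:2]/r
def totool(d,yaw):   # world delta -> tool dx,dy,dz mm (tool down)
    c,s=np.cos(yaw),np.sin(yaw); return 1000*np.array([c*d[0]+s*d[1], s*d[0]-c*d[1], -d[2]])
E
python3 - <<'E'
from geo import *
c=dict(np.load('w1.npz')); p=np.load('p.npy')
obs=[((167,236),[-.135,-.12,.0855]),((413,236),[-.135,.12,.0855]),((195,280),panel(0,-.085,.008)),((381,276),panel(0,.085,.009)),
((257,261),panel(-.025,-.026,.006)),((319,261),panel(-.025,.03,.006))]
print('prior',[ (fish(c,world(p,np.array(X)))-u).round(1).tolist() for u,X in obs])
f=lambda q:np.concatenate([fish(c,world(q,np.array(X)))-u for u,X in obs[:4]])
q=least_squares(f,p[:3],loss='soft_l1').x; print(q,f(q).round(1))
p[:3]=q; np.save('p2.npy',p)
tcp=np.array([.49952973,.01496595,.25195178]);yaw=-2.9472
for n,X in dict(press=panel(-.017,.085,.0130),pulse=panel(0,-.085,.008),lip=lid(p[3],p[4],.167,0,.018)).items():
    w=world(p,X);print(n,w.round(4),totool(w-tcp,yaw).round(1))
E
```

```text
prior [[-0.4, -1.8], [3.3, -2.5], [-0.3, 5.9], [2.4, 10.7], [1.7, -1.5], [2.1, -1.4]]
[0.65069322 0.01678276 0.1982671 ] [-1.6 -1.3  1.9 -2.1 -1.7  6.4  0.9 11.1]
press [0.5242 0.0781 0.1125] [-36.4  57.1 139.5]
pulse [ 0.5747 -0.0852  0.1161] [ -54.4 -112.8  135.9]
lip [0.6771 0.0221 0.2523] [-175.6  -27.3   -0.4]
```

Run:
```python
from geo import *
from station import imaging
c=dict(np.load('w1.npz')); p=np.load('p2.npy'); T=imaging.get_calibration('top')
def solve(P,cam,u,h):
    return (least_squares(lambda x:P(cam,world(p,panel(x[0]/100,x[1]/100,h)))-u,[0,0]).x*10).round(1)
for n,u,h in [('pulse',(195,280),.008),('rock near',(381,253),.014),('rock far',(381,299),.007),('frontL',(413,236),0),('frontR',(167,236),0)]: print(n,solve(fish,c,u,h))
z=lambda u,v:np.array([(u-1.5)/4+240,(v-1.5)/4+160])
for n,u,h in [('pulse',z(468,392),.008),('rock near',z(210,504),.014),('rock far',z(190,425),.007)]: print(n,solve(proj,T,u,h))
```

```text
pulse [ -5.9 -83.6]
rock near [-29.8  84.1]
rock far [10.4 84.3]
frontL [-48. 118.]
frontR [ -48.7 -118.1]
pulse [ -2.9 -82.2]
rock near [-27.7  87.9]
rock far [22.2 87.3]
```

Run:
```python
import cv2
a=cv2.imread("pics/w1.png")[205:325,150:430]
cv2.imwrite("pics/w1z.png",cv2.resize(a[:,:],None,fx=2.8,fy=2.8,interpolation=cv2.INTER_CUBIC))
```

```text
(no output)
```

View pics/w1z.png

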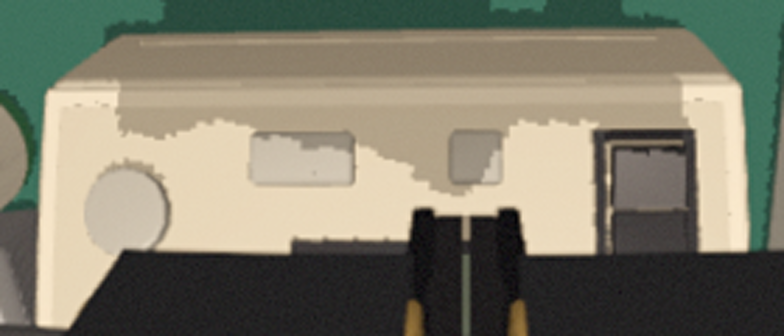

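Run:
```python
from geo import *
p=np.load('p2.npy'); tcp=np.array([.49952973,.01496595,.25195178]);yaw=-2.9472
for n,X in dict(press=panel(-.022,.085,.013)-[.006,0,0],on=panel(-.020,.085,.007),pulse=panel(-.005,-.084,.008)).items():
    w=world(p,X);print(n,w.round(4),totool(w-tcp,yaw).round(1))
```

```text
press [0.514  0.076  0.1101] [-26.   57.1 141.8]
on [0.5243 0.0781 0.1058] [-36.5  57.1 146.2]
pulse [ 0.5702 -0.0851  0.1137] [ -50.  -111.8  138.2]
```

>>> carry_out:
  moves:
    - [-6.5,14.3,0,0]
    - [-13,28.6,20,0]
    - [-6.5,14.2,30,0]
    - [0,0,30,0]
    - [0,0,25,0]
    - [0,0,12,0]
    - [0,0,4,0]
    - [0,0,0,0]
    - [0,0,0,0]

```text
clock: 2.82
eef_pos: [0.5133, 0.0801, 0.133]
ee_rot: [-3.141, 0.002, -2.942]
wrist_force: [0.1, -0.5, 0.1]
gripper_width: 0.0001
grip_force: 0.0
```

Run:
```python
from station import robot, imaging
import cv2,numpy as np
s=robot.state(); print(s['clock'],s['eef_pos'],s['ee_rot'],s['wrist_force'])
c=imaging.get_calibration("wrist"); im=imaging.read_camera("wrist"); cv2.imwrite("pics/w2.png",cv2.resize(im[150:400,200:500,::-1],None,fx=2.3,fy=2.3,interpolation=cv2.INTER_CUBIC))
```

```text
2.8167 [0.51331696 0.0800736  0.13300044] [-3.14131360e+00  1.89124035e-03 -2.94248732e+00] [ 0.13641338 -0.51160102  0.08963126]
```

View pics/w2.png

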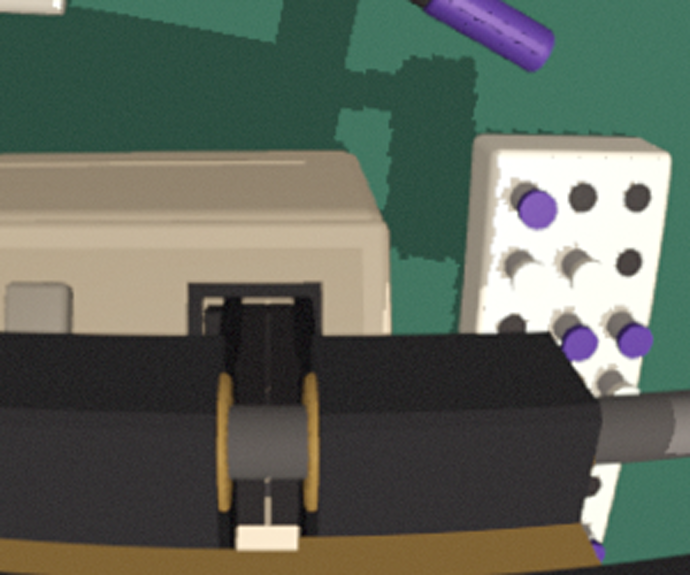

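The tip is centred at column 267 and the rocker bezel at about 256, so I'll shift about 3 mm to the right and descend.

>>> carry_out:
  moves:
    - [0,-3.5,10,0]
    - [0,0,8,0]
    - [0,0,2,0]
    - [0,0,2,0]
    - [0,0,0,0]

```text
clock: 3.28
eef_pos: [0.5128, 0.0761, 0.1093]
ee_rot: [-3.141, -0.001, -2.943]
wrist_force: [-2.4, -1.2, 1.3]
gripper_width: 0.0004
grip_force: 1.0
```

>>> carry_out:
  moves:
    - [0,0,1.5,0]
    - [0,0,1.5,0]
    - [0,0,0,0]

```text
clock: 3.53
eef_pos: [0.5132, 0.0766, 0.1061]
ee_rot: [3.141, 0.0, -2.943]
wrist_force: [-0.2, 0.4, -1.0]
gripper_width: 0.0003
grip_force: 0.0
```

>>> carry_out:
  moves:
    - [0,0,1.5,0]
    - [0,0,1.5,0]
    - [0,0,0,0]

```text
clock: 3.78
eef_pos: [0.5139, 0.0766, 0.1049]
ee_rot: [-3.142, 0.001, -2.942]
wrist_force: [-4.4, 0.3, 9.5]
gripper_width: 0.0005
grip_force: 5.0
```

>>> carry_out:
  moves:
    - [0,0,1.5,0]
    - [0,0,0,0]

```text
clock: 3.95
eef_pos: [0.5141, 0.0766, 0.1045]
ee_rot: [-3.141, 0.001, -2.942]
wrist_force: [-8.5, 0.1, 16.7]
gripper_width: 0.0004
grip_force: 9.3
```

>>> carry_out:
  moves:
    - [0,0,-15,0]
    - [4,0,-30,0]
    - [10,-20,-30,0]
    - [15,-30,-30,0]
    - [5,-10,0,0]
    - [0,0,0,0]

```text
clock: 4.45
eef_pos: [0.4936, 0.0112, 0.207]
ee_rot: [-3.139, 0.005, -2.945]
wrist_force: [-0.2, 0.6, -0.6]
gripper_width: 0.0003
grip_force: 0.0
```

Run:
```python
from station import robot, imaging
import cv2,numpy as np
s=robot.state(); print(s['clock'],s['eef_pos'],s['ee_rot'],s['wrist_force'])
c=imaging.get_calibration("wrist"); im=imaging.read_camera("wrist"); cv2.imwrite("pics/w3.png",cv2.resize(im[190:390,130:450,::-1],None,fx=2.5,fy=2.5,interpolation=cv2.INTER_CUBIC))
np.savez("w3.npz",**c)
```

```text
4.45 [0.49363769 0.01120012 0.20697777] [-3.13939768  0.00454795 -2.94515355] [-0.24857236  0.55389988 -0.59538187]
```

View pics/w3.png

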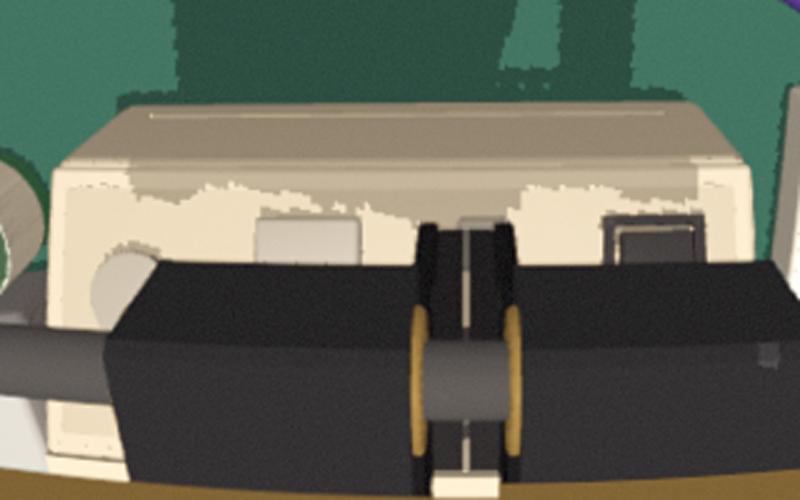

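The rocker's near half now looks sunken and darker inside its bezel. I'll confirm with the fixed cameras, and rise over the lid to measure the lip.

>>> carry_out:
  moves:
    - [0,0,-40,0]
    - [-5,0,-41,0]
    - [-15,0,-38,0]
    - [-30,-4,-15,0]
    - [-35,-5,0,0]
    - [-35,-5,0,0]
    - [-35,-5,0,0]
    - [-30,-5,0,0]
    - [-20,-4,0,0]
    - [-5,0,0,0]
    - [0,0,0,0]

```text
clock: 5.42
eef_pos: [0.7041, 0.0286, 0.3351]
ee_rot: [3.14, -0.004, -2.942]
wrist_force: [-0.3, 0.5, 0.0]
gripper_width: 0.0005
grip_force: 0.0
```

Run:
```python
from station import robot, imaging
import cv2,numpy as np
s=robot.state(); print(s['clock'],s['eef_pos'],s['ee_rot'],s['wrist_force'])
c=imaging.get_calibration("wrist"); im=imaging.read_camera("wrist")[:,:,::-1]
np.savez("w4.npz",**c)
t=imaging.read_camera("side")[:,:,::-1]; cv2.imwrite("pics/side4.png",t)
o=cv2.imread("pics/side0.png")
z=lambda a,w,h:cv2.resize(a,(w,h),interpolation=cv2.INTER_CUBIC)
B=np.hstack([z(o[240:270,325:365],266,200),z(t[240:270,325:365],266,200),z(t[175:265,260:380],266,200)])
W=z(im[100:330,120:520],696,400)
C=np.zeros((600,798,3),np.uint8); C[:400,:696]=W; C[400:]=B
cv2.imwrite("pics/c4.png",C)
```

```text
5.4167 [0.70405615 0.02861503 0.33513511] [ 3.13980835 -0.00445667 -2.94172005] [-0.30487845  0.53376982  0.03421037]
```

View pics/c4.png

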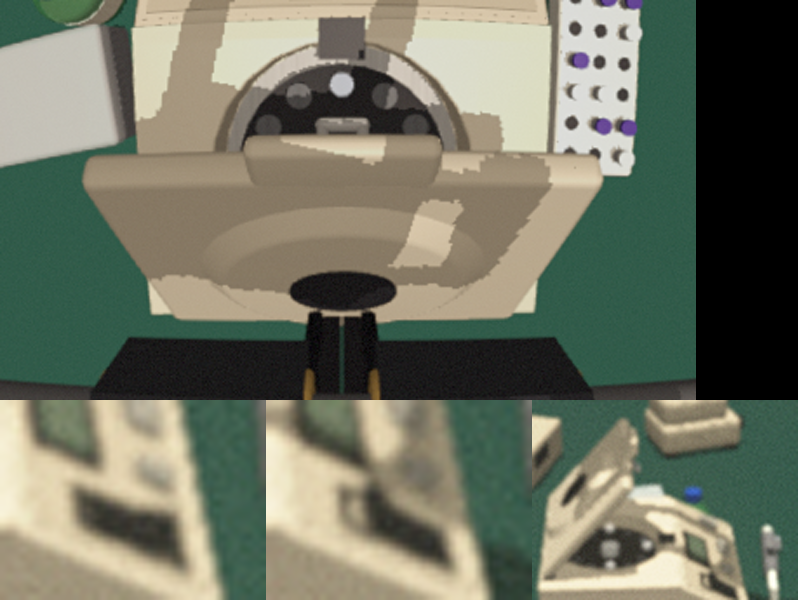

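The rocker's far end now stands up, so it is on. The lip's front-top corners are at about (246,140) and (441,140) in the enlarged picture, and the lid's front corners at (85,160) and (602,160). Now I'll fit the lid.

Run:
```python
from geo import *
from station import imaging
T,S=imaging.get_calibration('top'),imaging.get_calibration('side')
c=dict(np.load('w4.npz')); p=np.load('p2.npy')
w=lambda u,v:(fish,c,np.array([u/1.74+120,v/1.74+100]))
t=lambda u,v:(proj,T,np.array([(u-1.5)/4+240,(v-1.5)/4+160]))
s=lambda u,v:(proj,S,np.array([(u-1.5)/4+250,(v-1.5)/4+175]))
L=lambda y:(lambda p:lid(p[3],p[4],.179,y,.017)); F=lambda y:(lambda p:lid(p[3],p[4],p[5],y,.017))
Bk=lambda y:(lambda p:lid(p[3],p[4],p[5]-.164,y,.018))
obs=[(w(246,140),L(-.035)),(w(441,140),L(.035)),(w(85,160),F(-.1025)),(w(602,160),F(.1025)),(w(180,318),Bk(-.1025)),(w(512,318),Bk(.1025)),
(t(113,225),F(.1025)),(t(452,138),F(-.1025)),(t(285,190),L(0)),(s(212,177),F(.1025)),(s(205,33),F(-.1025))]
f=lambda q:np.concatenate([P(cc,world(p,X(np.r_[p[:3],q])))-u for (P,cc,u),X in obs])
r=least_squares(f,p[3:],loss='soft_l1'); q=r.x; print(q,f(q).reshape(-1,2).round(1).tolist())
p[3:]=q; np.save('p3.npy',p)
tcp=np.array([.70405615,.02861503,.33513511]);yaw=-2.9417
for th in (q[1],.5,.3,.15,0,-.02):
    W=world(p,lid(q[0],th,.167,0,.018)); print(round(th,2),W.round(4),totool(W-tcp,yaw).round(1))
```

```text
[0.11324072 0.81854058 0.16088401] [[-4.2, -0.9], [0.3, -0.6], [-5.3, 6.1], [1.4, 6.6], [-5.1, 0.7], [-1.9, 1.1], [-0.5, 2.7], [2.9, 1.4], [2.1, 3.5], [0.5, -6.2], [1.5, -0.6]]
0.82 [0.6627 0.0192 0.2692] [42.4 -1.  65.9]
0.5 [0.6265 0.0119 0.2309] [ 79.3  -1.  104.3]
0.3 [0.6105 0.0087 0.2015] [ 95.6  -0.9 133.6]
0.15 [0.6025 0.0071 0.1778] [103.8  -0.9 157.4]
0 [0.598  0.0062 0.153 ] [108.4  -0.9 182.1]
-0.02 [0.5977 0.0061 0.1497] [108.7  -0.9 185.5]
```

>>> carry_out:
  moves:
    - [10,0,10,0]
    - [14,-1,20,0]
    - [10,0,20,0]
    - [0,0,8,0]
    - [6.5,0,8,0]
    - [6.5,0,8,0]
    - [6.5,0,8,0]
    - [6.5,0,8,0]
    - [6.5,0,8,0]
    - [6.5,0,8,0]
    - [0,0,0,0]

```text
clock: 6.43
eef_pos: [0.6308, 0.0121, 0.2321]
ee_rot: [3.141, -0.002, -2.943]
wrist_force: [-0.6, 0.5, -0.4]
gripper_width: 0.0004
grip_force: 0.0
```

Run:
```python
from station import robot, imaging
import cv2,numpy as np
s=robot.state(); print(s['clock'],s['eef_pos'],s['ee_rot'],s['wrist_force'])
im=imaging.read_camera("wrist")[:,:,::-1]; t=imaging.read_camera("side")[:,:,::-1]
z=lambda a,w,h:cv2.resize(a,(w,h),interpolation=cv2.INTER_CUBIC)
cv2.imwrite("pics/c5.png",np.vstack([z(im[150:300,160:460],700,350),z(t[165:275,240:400],700,250)]) if 0 else np.hstack([z(im[160:360,200:440],400,333),z(t[165:275,250:382],400,333)]))
```

```text
6.4333 [0.63076897 0.01208402 0.23212119] [ 3.14113757e+00 -1.55516821e-03 -2.94273180e+00] [-0.59384723  0.5417401  -0.39982435]
```

View pics/c5.png

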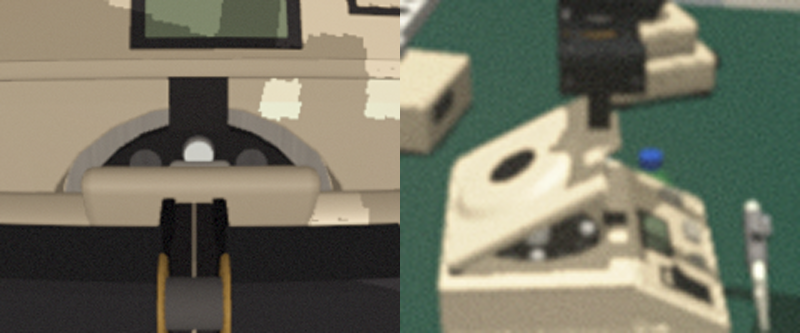

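The tip rests on the lip and the lid is partly down, at about 0.5 rad. I'll continue along the arc.

>>> carry_out:
  moves:
    - [6,0,9.5,0]
    - [5.5,0,10,0]
    - [5,0,10,0]
    - [3.5,0,8,0]
    - [3,0,8,0]
    - [2.5,0,8,0]
    - [2,0,8,0]
    - [1.5,0,7,0]
    - [0,0,0,0]

```text
clock: 7.28
eef_pos: [0.6032, 0.0062, 0.1627]
ee_rot: [3.141, -0.002, -2.943]
wrist_force: [0.5, -0.3, -0.1]
gripper_width: 0.0003
grip_force: 0.5
```

>>> carry_out:
  moves:
    - [1,0,4,0]
    - [1,0,4,0]
    - [0,0,2,0]
    - [0,0,0,0]

```text
clock: 7.62
eef_pos: [0.6014, 0.0057, 0.1535]
ee_rot: [3.141, -0.002, -2.943]
wrist_force: [-1.1, 0.5, 2.1]
gripper_width: 0.0002
grip_force: 0.7
```

>>> carry_out:
  moves:
    - [0,0,2,0]
    - [0,0,1,0]
    - [0,0,0,0]

```text
clock: 7.87
eef_pos: [0.6019, 0.0057, 0.1512]
ee_rot: [-3.142, -0.0, -2.943]
wrist_force: [-2.0, -0.2, 1.8]
gripper_width: 0.0005
grip_force: 0.7
```

>>> carry_out:
  moves:
    - [0,0,1,0]
    - [0,0,0,0]

```text
clock: 8.03
eef_pos: [0.6021, 0.0057, 0.1503]
ee_rot: [-3.141, 0.0, -2.943]
wrist_force: [-1.1, 0.3, 1.2]
gripper_width: 0.0005
grip_force: 0.8
```

>>> carry_out:
  moves:
    - [0,0,1,0]
    - [0,0,0,0]

```text
clock: 8.2
eef_pos: [0.6022, 0.0057, 0.1502]
ee_rot: [-3.141, 0.0, -2.943]
wrist_force: [-3.5, -0.5, 5.8]
gripper_width: 0.0004
grip_force: 3.1
```

>>> carry_out:
  moves:
    - [0,0,1.5,0]
    - [0,0,1.5,0]
    - [0,0,0,0]

```text
clock: 8.45
eef_pos: [0.6023, 0.0057, 0.1499]
ee_rot: [-3.141, 0.001, -2.942]
wrist_force: [-11.5, -0.0, 20.1]
gripper_width: 0.0006
grip_force: 10.6
```

>>> carry_out:
  moves:
    - [0,0,-15,0]
    - [0,0,-30,0]
    - [9,-14,-20,0]
    - [18,-27,0,0]
    - [18,-27,10,0]
    - [10.4,-14.7,0,0]
    - [0,0,0,0]

```text
clock: 9.03
eef_pos: [0.5627, -0.0892, 0.2006]
ee_rot: [-3.141, -0.001, -2.946]
wrist_force: [-1.2, -1.2, -0.3]
gripper_width: 0.0006
grip_force: 0.0
```

Run:
```python
from station import robot, imaging
from geo import *
import cv2
s=robot.state(); print(s['clock'],s['eef_pos'],s['ee_rot'],s['wrist_force'])
c=imaging.get_calibration("wrist"); np.savez("w6.npz",**c)
im=imaging.read_camera("wrist")[:,:,::-1]; t=imaging.read_camera("side")[:,:,::-1]
p=np.load('p3.npy'); print('pulse px',fish(c,world(p,panel(-.005,-.084,.008))), 'tcp px',fish(c,s['eef_pos']))
z=lambda a,w,h:cv2.resize(a,(w,h),interpolation=cv2.INTER_CUBIC)
cv2.imwrite("pics/c6.png",np.hstack([z(im[160:360,200:440],400,333),z(t[165:275,250:382],400,333)]))
```

```text
9.0333 [ 0.5627088  -0.08915192  0.20064262] [-3.14090115e+00 -1.31214162e-03 -2.94581667e+00] [-1.16710909 -1.15577018 -0.27951045]
pulse px [320.76529642 257.16655474] tcp px [317.41820387 300.75643954]
```

View pics/c6.png

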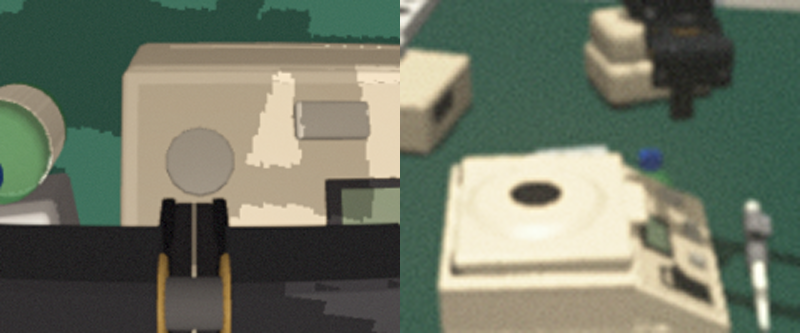

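The lid is shut. The pulse key is at (320,257), within 1 px of the prediction, so I'll descend onto it.

>>> carry_out:
  moves:
    - [-2.1,2.5,20,0]
    - [0,0,30,0]
    - [0,0,20,0]
    - [0,0,8,0]
    - [0,0,0,0]

```text
clock: 9.55
eef_pos: [0.5643, -0.0818, 0.1208]
ee_rot: [3.139, -0.004, -2.941]
wrist_force: [-0.0, -0.4, -0.1]
gripper_width: 0.0004
grip_force: 0.0
```

>>> carry_out:
  moves:
    - [0,0,2,0]
    - [0,0,2,0]
    - [0,0,2,0]
    - [0,0,0,0]

```text
clock: 9.88
eef_pos: [0.5663, -0.0834, 0.1182]
ee_rot: [-3.141, 0.001, -2.943]
wrist_force: [-0.9, 0.9, 0.6]
gripper_width: 0.0002
grip_force: 0.0
```

>>> carry_out:
  moves:
    - [0,0,1.5,0]
    - [0,0,1.5,0]
    - [0,0,0,0]

```text
clock: 10.13
eef_pos: [0.5662, -0.0836, 0.115]
ee_rot: [-3.141, 0.001, -2.943]
wrist_force: [-0.6, 0.4, 2.8]
gripper_width: 0.0003
grip_force: 1.3
```

>>> carry_out:
  moves:
    - [0,0,1.5,0]
    - [0,0,1.5,0]
    - [0,0,0,0]

```text
clock: 10.38
eef_pos: [0.5663, -0.0836, 0.1119]
ee_rot: [-3.141, 0.001, -2.943]
wrist_force: [0.2, -0.6, 6.0]
gripper_width: 0.0007
grip_force: 2.3
```

>>> carry_out:
  moves:
    - [0,0,1.5,0]
    - [0,0,0,0]
    - [0,0,0,0]

```text
clock: 10.63
eef_pos: [0.5665, -0.0836, 0.1114]
ee_rot: [-3.141, 0.002, -2.943]
wrist_force: [-1.8, 0.5, 10.3]
gripper_width: 0.0005
grip_force: 5.0
```

>>> carry_out:
  moves:
    - [0,0,1.5,0]
    - [0,0,0,0]
    - [0,0,0,0]

```text
clock: 10.88
eef_pos: [0.5667, -0.0836, 0.1111]
ee_rot: [-3.14, 0.002, -2.943]
wrist_force: [-5.0, 1.1, 18.7]
gripper_width: 0.0004
grip_force: 8.8
```

The key is bottomed: its travel matches 4.5 mm along the normal, and the force rises stiffly past 10 N. I'm handing in while holding it.

Run:
```python
from station import robot
print(robot.finish_job())
```

```text
the job is handed in; nothing more can be done
None
```

The job is handed in: I switched the mains rocker on, pushed the lid down to its stop where it stayed shut, and am holding the pulse key fully down at about 19 N, 10.9 s into the 45 s limit; no verdict came back.

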